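# Sort mixed tyre valves into the stock trays

## Robot

A 7-joint arm with a two-finger parallel gripper is mounted at the origin on the work surface. World frame = base frame: x ahead of the robot, y to its left, z up, the work surface at z = 0. Lengths are in m, angles in rad, forces in N, time in s.
With the tool pointing down it reaches from about 0.4 to 0.85 m from the base axis. Payload 10.4 kg.
Tool frame: the origin (TCP) lies at the very end of the fingers, on their centre line; the grasp point (between the pads) lies 19 mm behind it; z points along the fingers, y is the line along which they close (so a half turn about z gives the same grasp; the last joint's range is limited). The gripper opens to 85 mm and grips with 20 to 120 N. Pads are 22 mm wide; open, the fingers measure 114 mm over their backs; the gripper's body (76 mm by 85 mm) begins 54 mm behind the grasp point. The pads swing forward as they close: fully open they stand 13 mm farther back than shut.
Start: joints at [1.083, 0.332, -0.065, 1.46, 0.022, 1.35, -0.088], TCP at [0.28, -0.559, 0.231] pointing down, gripper open.
Joint ranges: [-2.6, 2.6], [-0.5, 2.12], [-1.47, 1.34], [0.16, 2.42], [-1.27, 4.41], [0.06, 2.06], [-2.6, 2.6]. Speed limits (rad/s): [2.22, 2.22, 2.79, 2.79, 3.14, 3.14, 3.14].

## Interface

Orientations are given as a unit quaternion [x, y, z, w].
In Python, from workcell import * gives the robot as it stands.
- The arm moves only by the tool step_arm, never from a script. Its argument "commands" is one flat list of numbers, 7 for each row, row after row: the finger opening in mm, from 0 to 85.4, then the shift along the world's x, y, z as a fraction of full scale, then the turn, a rotation vector about the world's x, y, z as a fraction of full scale. A call has exactly 10 rows; each row is the pose to reach, as a shift and turn from the pose commanded when the call began, turning the shorter way round; what a row does not reach only later rows make up. Full scale, the value 1, is 0.6 m for a shift and pi rad for a turn. A row lasts 1/8 s, in which the tool goes at most 62.5 mm and 10.7 degrees, less where a joint would pass 70% of its speed; a pose out of reach is approached as far as the arm can. A call with a number of a shift or a turn outside -1 to 1 is refused whole. A call with a gripper value outside its range is refused whole. The fingers move at their own pace and stop on an object; "squeeze" is the grip in N (left out, the last holds). Time passes only in rows, so rows that repeat a pose let the fingers close, or fill a call up. It gives the time, the measured TCP pose, the force, the opening and the grip force at its end, in the units of the state.
- get_obs(): the state, without advancing time (a new reading comes with each control period).
- camera(name): name is "scene" or "top" or "wrist"; returns the picture (400x640x3 uint8, red, green, blue); there is no depth.
- camera_params(name): a dict with "mtx" (3x3 intrinsics, pixels), "dist" ([k1, k2, p1, p2, k3] as OpenCV has them; the pictures are not rectified), "extrinsics" (4x4, takes a point from world to camera coordinates); the wrist camera has in their place "tool_from_camera" (4x4, takes a point from camera to tool coordinates, whose origin is the TCP and whose axes are the flange's). Camera axes: x right, y down, z forward; pixel columns grow to the right and rows downward; lengths in m; the calibration is good to about 2 mm. A picture is of the moment at which its call begins: read the wrist's pose just before it. camera_params takes no time and is no camera call.
- hand_in(): hands the job in; it is judged then, once.
The state is a dict: "clock": time; "joint_pos": joint angles; "joint_velocities": joint speeds; "tau": joint torques, N m; "position": TCP position; "ee_rot": TCP orientation; "ft_force": force on the tool from outside, world axes, zero at the start; "torque": the same for the moment, N m; "grip_width": opening from 0.0 (shut) to 1.0 (fully open); "grasp_force": force on a finger pad.
Only numpy, scipy, OpenCV 4.12 (cv2) and the standard library are available. Lean on these libraries where they do the work, as an engineer would, in place of code of your own. Each camera call takes 0.05 s, during which the arm holds its last target. There are 200 camera calls.

## Task

Five mixed tyre valves lie loose on the counter: sort them into the four steel stock trays, each in with its own kind (the two short rubber ones, the long rubber one, the straight brass one, the bent brass one), as the stock already at the far side of each tray shows. Lay each valve down, without dropping it, flat on the tray's free floor beside the stock and in line with it, either way round (the bent one by its long leg). Leave the tin of valve cores standing where it is.

Things in the scene. Friction and masses are not known exactly. Their poses are not given: they have to be found in the camera images.
- valve_short_a_mid (a point): Short black rubber snap-in tyre valve lying on its side, 43 mm long: bulb 19 across and 6 long at the base, neck tapering from 15 to 11, ribbed black cap 10 across at the tip. Point: on its axis 20 from the base end, 8 above what it lies on, 13 thick there: pinch here. x axis: base to tip, 7 deg nose down; it can roll, so ignore y, z. Lies at any yaw. 14 g.
- valve_short_b_mid (a point): The second short rubber valve, like valve_short_a in every way, with the same point and axes.
- valve_long_mid (a point): Long black rubber snap-in tyre valve lying on its side, 74 mm long, else shaped like the short ones (bulb 19 across, neck 15 tapering to 11, ribbed black cap 10). Point: on its axis 30 from the base end (44 from the tip), 8 above what it lies on, 14 thick there: pinch here. x axis: base to tip, 4 deg nose down; it can roll, so ignore y, z. Any yaw. 20 g.
- valve_straight_mid (a point): Straight brass truck valve lying on its side, 88 mm long: foot of flange, black grommet and hexagon nut, 17 across, in the first 20, then a threaded stem and brass cap 10 across. Point: on the stem's axis 38 from the foot end (50 from the tip), 8 above what it lies on: pinch here. x axis: foot to tip, 3 deg nose down; it can roll, so ignore y, z. Any yaw. 70 g.
- valve_bent_mid (a point): Bent brass truck valve lying flat like an L: long leg 60 mm from elbow to cap, 10 thick; foot leg 34 long with nut and flange 15 to 17 across, at 100 deg to it. Point: on the long leg's axis 20 from the elbow (40 from the tip), 7 above what it lies on: pinch here. x axis: along the long leg to the tip, 3 deg nose down; y: foot side, foot end at x -26, y +34. Any yaw. 85 g.
- tray_short: Fixed open tray of bare sheet steel, 140 (x) x 120 (y) x 20 mm high, wall and floor 2.5 mm. Origin: centre of its underside. x axis: to its far side, away from the robot (turned up to 6 deg). Stock fixed at the far side: four short rubber valves, axes along the tray's y, from x +20 to the far wall, 20 high. Free floor: x -67 to +20 mm, y -57 to +57. Trays in a row, 142 apart, in any order.
- tray_long: Fixed open tray of bare sheet steel, 140 (x) x 120 (y) x 20 mm high, wall and floor 2.5 mm. Origin: centre of its underside. x axis: to its far side, away from the robot (turned up to 6 deg). Stock fixed at the far side: two long rubber valves, axes along the tray's y, from x +20 to the far wall, 20 high. Free floor: x -67 to +20 mm, y -57 to +57. Trays in a row, 142 apart, in any order.
- tray_straight: Fixed open tray of bare sheet steel, 140 (x) x 120 (y) x 20 mm high, wall and floor 2.5 mm. Origin: centre of its underside. x axis: to its far side, away from the robot (turned up to 6 deg). Stock fixed at the far side: two straight brass valves, axes along the tray's y, from x +20 to the far wall, 20 high. Free floor: x -67 to +20 mm, y -57 to +57. Trays in a row, 142 apart, in any order.
- tray_bent: Fixed open tray of bare sheet steel, 140 (x) x 120 (y) x 20 mm high, wall and floor 2.5 mm. Origin: centre of its underside. x axis: to its far side, away from the robot (turned up to 6 deg). Stock fixed at the far side: two bent brass valves (long legs), axes along the tray's y, from x +20 to the far wall, 20 high. Free floor: x -67 to +20 mm, y -57 to +57. Trays in a row, 142 apart, in any order.
- core_tin: Bystander, not to be moved: a loose round open tin of small brass valve cores, 70 mm across and 44 high, standing in the row of loose valves. Origin at the centre of its underside. The five valves and the tin are about 124 mm apart, centre to centre, across the counter in any order.
Things that resemble listed ones, but are neither listed nor needed, are in the scene too. What is shaped like the part that bears valve_straight_mid but blue or turquoise is not meant.

How it is judged:
By the outcome, as a careful person would: the job done as asked, in the order asked, and still so for the second after the job is handed in, with the robot touching nothing.
It also fails if it takes over 109 s, if anything falls off the work surface, if the arm or the gripper's body presses on something with over 40 N, if the wrist force passes 120 N, or if a joint passes its speed limit or range.

## Working session

There is one attempt and no reset: what is moved stays moved. The work goes in short steps, Python scripts to look and compute and a tool call to move; the robot and the scene stay as the last step left them, time stands still between calls to the robot, and variables do not carry over. Pictures are saved under pics/ and viewed, at most 14 in all, crops included, and the job is handed in when it is done.

Besides the shell and the picture viewer there is one more tool, called after "Call:" by a JSON object that holds its "name" and its "arguments", one argument or row to a line. step_arm: Moves the arm, as the interface text tells. Its arguments: {"type":"object","properties":{"commands":{"type":"array","items":{"type":"number"}},"squeeze":{"type":"number"}},"required":["commands"]}

```bash
mkdir -p pics; ls; python3 - <<'E'
from workcell import *
import cv2,numpy as np
print(get_obs())
for n in("scene","top"):
    im=camera(n); cv2.imwrite(f"pics/{n}0.png",im[:,:,::-1]); print(n,camera_params(n))
print(camera_params("wrist"))
E
```

```text
pics
{'clock': 0.0, 'joint_pos': array([ 1.08339938,  0.33289376, -0.06473676,  1.46096486,  0.02162229,
        1.34989297, -0.08847972]), 'joint_velocities': array([ 0.0005821 ,  0.00175415,  0.0010841 , -0.00079389, -0.0020912 ,
       -0.00024499,  0.00043544]), 'tau': array([-2.83713043e-04, -6.25433135e+01,  4.91910393e-02, -3.91610205e+01,
        1.63045147e-02,  9.74198570e-03, -1.10213176e-05]), 'position': array([ 0.27998601, -0.55834745,  0.23049112]), 'ee_rot': array([ 9.73107161e-01,  2.30351726e-01, -2.06000670e-04, -7.01493778e-04]), 'ft_force': array([-0.5679578 , -0.14309061, -0.02951985]), 'torque': array([-0.03038145, -0.00563382,  0.00331752]), 'grasp_force': 0.0, 'grip_width': 0.9984682392352996}
scene {'mtx': array([[413.7134844 ,   0.        , 309.94376264],
       [  0.        , 413.7134844 , 199.65016791],
       [  0.        ,   0.        ,   1.        ]]), 'dist': array([-0.00239402,  0.        ,  0.        ,  0.        ,  0.        ]), 'extrinsics': array([[ 0.7878727 ,  0.61582538,  0.00396286, -0.35183643],
       [ 0.3879407 , -0.49130414, -0.77982194,
[... 650 characters left out ...]
e+00],
       [ 0.00000000e+00,  0.00000000e+00,  0.00000000e+00,
         1.00000000e+00]])}
{'mtx': array([[285.24501668,   0.        , 318.78091146],
       [  0.        , 285.24501668, 201.10875111],
       [  0.        ,   0.        ,   1.        ]]), 'dist': array([-0.00640105,  0.        ,  0.        ,  0.        ,  0.        ]), 'tool_from_camera': array([[-1.09059832e-03, -9.62782385e-01, -2.70275583e-01,
         6.82769276e-02],
       [ 9.99999262e-01, -9.05190437e-04, -8.10639647e-04,
        -3.49788695e-04],
       [ 5.35818699e-04, -2.70276267e-01,  9.62782661e-01,
        -1.43176843e-01],
       [ 0.00000000e+00,  0.00000000e+00,  0.00000000e+00,
         1.00000000e+00]])}
```

View pics/top0.png

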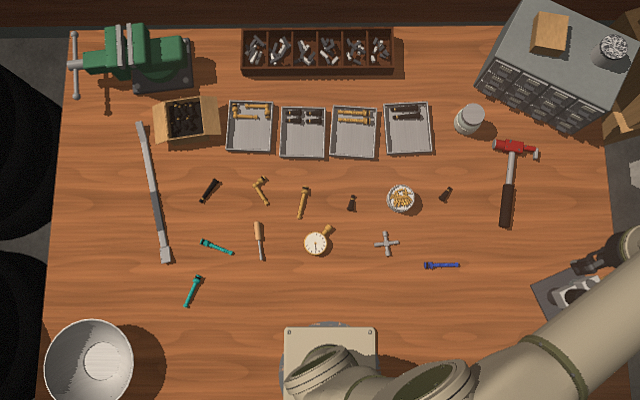

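View pics/scene0.png

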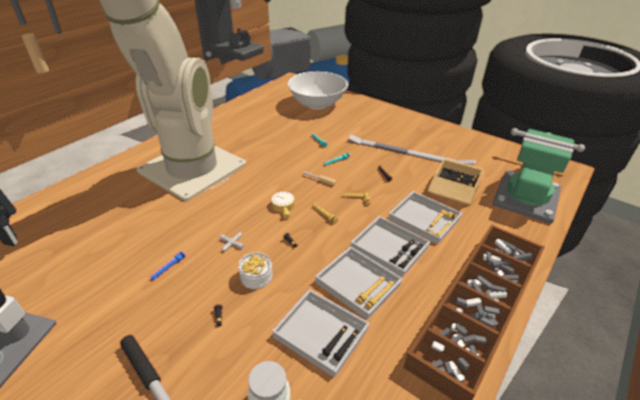

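The top view shows the loose row: long rubber (209,190), bent brass (261,190), straight brass (303,202), short rubber (351,203), tin (400,199) and short rubber (446,194).

The trays are bent (250,126), short (303,133), straight (354,133) and long (408,128).

Possible mix-ups, all rejected:
- turquoise valves (217,247) and (194,291)
- blue valve (441,265)
- screwdriver (260,240)
- gauge (317,243)
- boxed rubber stock (185,118)

```bash
cat > h.py <<'E'
import cv2,numpy as np
from workcell import *
def ray(n,uv,T=None):
    p=camera_params(n); q=cv2.undistortPoints(np.float64(uv).reshape(-1,1,2),p["mtx"],p["dist"]).reshape(-1,2)
    d=np.c_[q,np.ones(len(q))]
    M=np.linalg.inv(p["extrinsics"]) if T is None else T
    return M[:3,3],d@M[:3,:3].T
def onz(n,uv,z,T=None):
    o,d=ray(n,uv,T); return o+d*((z-o[2])/d[:,2])[:,None]
E
python3 - <<'E'
from h import *
im=cv2.imread("pics/top0.png")
c=im[90:225,180:470]; cv2.imwrite("pics/crop0.png",cv2.resize(c,None,fx=2.7,fy=2.7,interpolation=cv2.INTER_CUBIC))
hsv=cv2.cvtColor(im,cv2.COLOR_BGR2HSV)
for k,(u,v) in dict(long=(209,190),bent=(261,190),straight=(303,202),sa=(351,203),tin=(400,199),sb=(446,194),scr=(260,240)).items():
    r=22; print(k,hsv[v,u],hsv[v-r,u-r], onz("top",[(u,v)],.008).round(3))
# trays: grey low saturation
m=((hsv[...,1]<60)&(hsv[...,2]>60)).astype(np.uint8)
n,l,st,ce=cv2.connectedComponentsWithStats(m)
for i in range(1,n):
    x,y,w,h,a=st[i]
    if 85<y<120 and a>500 and 220<x<440:
        cs=np.argwhere(l==i)[:,::-1].astype(np.float32)
        b=cv2.boxPoints(cv2.minAreaRect(cs)); print(st[i]); P=onz("top",b,.02); print(P.round(3)[:,:2].tolist(),P.mean(0).round(4),"sides",np.linalg.norm(P[1]-P[0]),np.linalg.norm(P[2]-P[1]))
E
```

```text
long [17 53 34] [ 12 156 173] [[0.47  0.32  0.008]]
bent [ 11 155  66] [ 12 155 176] [[0.469 0.18  0.008]]
straight [ 17 155 107] [ 12 155 168] [[0.436 0.067 0.008]]
sa [10 99 62] [ 12 150 163] [[ 0.433 -0.061  0.008]]
tin [ 17 153 170] [ 11 150 160] [[ 0.443 -0.191  0.008]]
sb [ 12 116  64] [ 12 148 159] [[ 0.456 -0.313  0.008]]
scr [ 11 120  66] [ 12 154 172] [[0.335 0.18  0.008]]
[ 225  100   48   52 1858]
[[0.58, 0.279], [0.724, 0.275], [0.715, 0.15], [0.571, 0.156]] [0.6474 0.215  0.02  ] sides 0.14419077038043793 0.12495405769750739
[ 383  101   49   54 1976]
[[0.706, -0.149], [0.716, -0.273], [0.572, -0.278], [0.562, -0.157]] [ 0.6389 -0.2144  0.02  ] sides 0.12406891311921704 0.14398978548742034
[ 329  105   48   54 1904]
[[0.562, -0.001], [0.705, -0.012], [0.695, -0.134], [0.553, -0.122]] [ 0.6288 -0.0671  0.02  ] sides 0.14356358487466425 0.1233091372097031
[ 279  106   47   52 1966]
[[0.558, 0.132], [0.703, 0.13], [0.698, 0.006], [0.553, 0.011]] [0.6281 0.0701 0.02  ] sides 0.1458037737050317 0.12377520721804189
```

View pics/crop0.png

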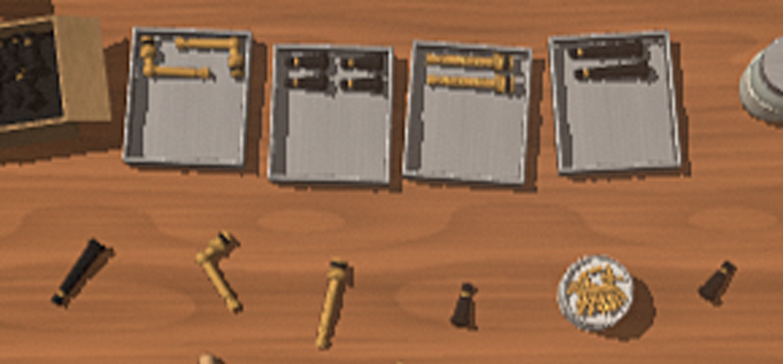

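The crop confirms all five choices, and every tray's kind is visible from its stock. I'll move above the right-hand short valve for a close wrist view.

Call:
{"name": "step_arm", "arguments": {
  "commands": [50,0.293,0.408,-0.12,0,0,0.4,50,0.293,0.408,-0.12,0,0,0.68,50,0.293,0.408,-0.12,0,0,0.68,50,0.293,0.408,-0.12,0,0,0.68,50,0.293,0.408,-0.12,0,0,0.68,50,0.293,0.408,-0.12,0,0,0.68,50,0.293,0.408,-0.12,0,0,0.68,50,0.293,0.408,-0.12,0,0,0.68,50,0.293,0.408,-0.12,0,0,0.68,50,0.293,0.408,-0.12,0,0,0.68],
  "squeeze": 30
}}

```text
clock: 1.35
position: [0.4557, -0.3138, 0.1589]
ee_rot: [0.387, 0.922, 0.0, -0.0]
ft_force: [0.6, -0.0, 0.6]
grip_width: 0.583
grasp_force: 0.0
```

Call:
{"name": "step_arm", "arguments": {
  "commands": [50,0,0,0,0,0,0.111,50,0,0,0,0,0,0.111,50,0,0,0,0,0,0.111,50,0,0,0,0,0,0.111,50,0,0,0,0,0,0.111,50,0,0,0,0,0,0.111,50,0,0,0,0,0,0.111,50,0,0,0,0,0,0.111,50,0,0,0,0,0,0.111,50,0,0,0,0,0,0.111]
}}

```text
clock: 2.6
position: [0.456, -0.3139, 0.1593]
ee_rot: [0.225, 0.974, 0.0, -0.0]
ft_force: [-0.3, -0.5, -0.2]
grip_width: 0.584
grasp_force: 0.0
```

```bash
cat >> h.py <<'E'
from scipy.spatial.transform import Rotation as R
def wrist(tag):
    o=get_obs(); T=np.eye(4); T[:3,:3]=R.from_quat(o["ee_rot"]).as_matrix(); T[:3,3]=o["position"]
    im=cv2.cvtColor(camera("wrist"),cv2.COLOR_RGB2BGR); cv2.imwrite(f"pics/{tag}.png",im)
    yaw=np.degrees(np.arctan2(T[1,0],T[0,0])); np.savez(f"pics/{tag}.npz",T=T@camera_params("wrist")["tool_from_camera"])
    print("pos",o["position"].round(4),"yaw",yaw.round(2)); return im,T@camera_params("wrist")["tool_from_camera"]
E
python3 - <<'E'
from h import *
im,T=wrist("w1")
E
```

```text
pos [ 0.456  -0.3139  0.1593] yaw 154.04
```

View pics/w1.png

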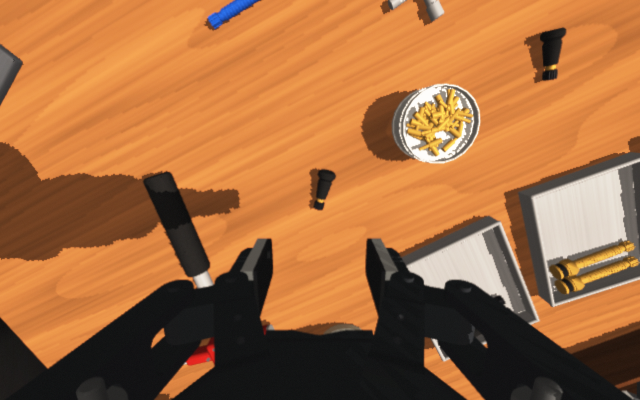

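The wrist view shows the short valve at (322,190), base up at (325,175) and cap at (317,208). The tin is at (437,123) and the second short valve at (550,55).

```bash
cat >> h.py <<'E'
def valve(im,T,seed,r,z=.008):
    hsv=cv2.cvtColor(im,cv2.COLOR_BGR2HSV).astype(int); H,S,V=hsv[...,0],hsv[...,1],hsv[...,2]
    m=((V<65)|((H>=16)&(H<=32)&(S>90)&(V>70))).astype(np.uint8)
    k=np.zeros_like(m); cv2.circle(k,seed,r,1,-1); m=cv2.morphologyEx(m*k,cv2.MORPH_CLOSE,np.ones((3,3),np.uint8))
    n,l,st,ce=cv2.connectedComponentsWithStats(m); i=1+np.argmax(st[1:,4])
    uv=np.argwhere(l==i)[:,::-1].astype(float); P=onz("wrist",uv,z,T)[:,:2]
    c=P.mean(0); a=np.linalg.svd(P-c,full_matrices=False)[2][0]; s=(P-c)@a; w=(P-c)@[-a[1],a[0]]
    lo,hi=s.min(),s.max(); wid=lambda q:np.ptp(w[q]) if q.any() else 0
    L=hi-lo; prof=[wid((s>=lo+L*j/8)&(s<=lo+L*(j+1)/8)) for j in range(8)]
    if sum(prof[:4])<sum(prof[4:]): a=-a;lo,hi=-hi,-lo;prof=prof[::-1]
    print("n",len(uv),"base",(c+a*lo).round(4),"tip",(c+a*hi).round(4),"L mm",(L*1e3).round(1),"prof",(np.array(prof)*1e3).round(0),"axis yaw",np.degrees(np.arctan2(a[1],a[0])).round(1))
    return c+a*lo,a,P,c
E
python3 - <<'E'
from h import *
im=cv2.imread("pics/w1.png");T=np.load("pics/w1.npz")["T"]
print(im[190,322],im[230,100],im[200,230])
b,a,_,_=valve(im,T,(322,190),32); print("pinch",b+.020*a)
b,a,_,_=valve(im,T,(550,55),36); print("pinch",b+.020*a)
print(onz("wrist",[(437,123)],.04,T))
E
```

```text
[34 37 40] [ 36  70 121] [ 31  59 103]
n 449 base [ 0.442  -0.2972] tip [ 0.4747 -0.325 ] L mm 42.9 prof [18. 16. 14. 13. 11. 10.  8.  9.] axis yaw -40.2
pinch [ 0.45723924 -0.31016293]
n 812 base [ 0.4149 -0.0535] tip [ 0.4556 -0.0676] L mm 43.1 prof [22. 20. 17. 16. 14. 13. 12. 13.] axis yaw -19.0
pinch [ 0.43379115 -0.06006196]
[[ 0.44154626 -0.18974493  0.04      ]]
```

Call:
{"name": "step_arm", "arguments": {
  "commands": [40,0.002,0.006,-0.13,0,0,-0.079,40,0.002,0.006,-0.13,0,0,-0.079,40,0.002,0.006,-0.2,0,0,-0.079,40,0.002,0.006,-0.258,0,0,-0.079,40,0.002,0.006,-0.258,0,0,-0.079,40,0.002,0.006,-0.258,0,0,-0.079,6,0.002,0.006,-0.258,0,0,-0.079,6,0.002,0.006,-0.258,0,0,-0.079,6,0.002,0.006,-0.258,0,0,-0.079,6,0.002,0.006,-0.258,0,0,-0.079],
  "squeeze": 30
}}

```text
clock: 3.9
position: [0.458, -0.3109, 0.0058]
ee_rot: [0.344, 0.939, -0.0, 0.001]
ft_force: [-0.7, -0.8, 7.4]
grip_width: 0.148
grasp_force: 29.4
```

Call:
{"name": "step_arm", "arguments": {
  "commands": [6,0,0,0.1,0,0,0,6,0,0,0.19,0,0,0,6,0.24,0.59,0.19,0,0,-0.286,6,0.24,0.59,0.19,0,0,-0.286,6,0.24,0.59,0.19,0,0,-0.286,6,0.24,0.59,0.19,0,0,-0.286,6,0.24,0.59,0.19,0,0,-0.286,6,0.24,0.59,0.19,0,0,-0.286,6,0.24,0.59,0.19,0,0,-0.286,6,0.24,0.59,0.19,0,0,-0.286]
}}

```text
clock: 5.15
position: [0.6013, 0.0479, 0.1186]
ee_rot: [0.715, 0.699, 0.001, -0.001]
ft_force: [0.4, 0.0, -0.2]
grip_width: 0.143
grasp_force: 29.6
```

```bash
python3 - <<'E'
from h import *
im,T=wrist("w2"); print(get_obs()["grip_width"],get_obs()["grasp_force"])
E
```

```text
pos [0.6013 0.0479 0.1186] yaw 88.65
0.14709896987087903 29.572604349559697
```

View pics/w2.png

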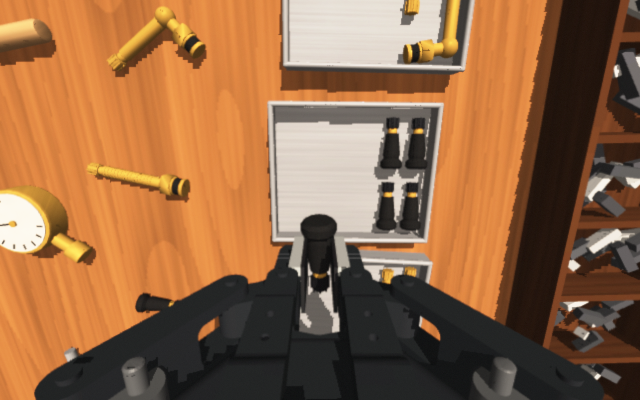

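The valve is held with its base towards the camera. The short tray's rim corners are at (269,103), (441,104), (429,241) and (273,241). The straight valve is at (140,180), the bent one at (160,40).

```bash
cat >> h.py <<'E'
def tray(uv,T,cam="wrist"):  # corners: near-right.. any cyclic order
    P=onz(cam,uv,.02,T)[:,:2].astype(np.float32); b=cv2.minAreaRect(P*1000); c=P.mean(0)
    e=np.roll(P,-1,0)-P; print("tray c",c.round(4),"sides",(np.linalg.norm(e,axis=1)*1e3).round(1),"edge yaws",[((np.degrees(np.arctan2(y,x))+45)%90-45).round(1) for x,y in e])
E
python3 - <<'E'
from h import *
im=cv2.imread("pics/w2.png");T=np.load("pics/w2.npz")["T"]
tray([(269,103),(441,104),(429,241),(273,241)],T)
b,a,_,_=valve(im,T,(140,180),58); print("straight pinch",b+.038*a)
b,a,P,c=valve(im,T,(160,40),62,.007)
print("bent tip,elbow,foot",onz("wrist",[(113,62),(163,13),(196,47)],.007,T).round(4))
E
```

```text
tray c [0.6308 0.0701] sides [138.5 119.3 143.1 119.9] edge yaws [np.float32(-1.7), np.float32(-0.1), np.float32(-1.4), np.float32(-2.3)]
n 1340 base [0.4818 0.061 ] tip [0.3927 0.0828] L mm 91.7 prof [17. 19. 16. 11. 10. 10. 10. 11.] axis yaw 166.2
straight pinch [0.44492364 0.07001914]
n 2012 base [0.5076 0.1927] tip [0.4291 0.1733] L mm 80.9 prof [26. 40. 28. 14. 15. 14. 15. 12.] axis yaw -166.2
bent tip,elbow,foot [[0.435  0.168  0.007 ]
 [0.4821 0.202  0.007 ]
 [0.5047 0.1771 0.007 ]]
```

Call:
{"name": "step_arm", "arguments": {
  "commands": [6,0.006,-0.006,-0.08,0,0,0,6,0.006,-0.006,-0.13,0,0,0,6,0.006,-0.006,-0.15,0,0,0,6,0.006,-0.006,-0.16,0,0,0,6,0.006,-0.006,-0.168,0,0,0,6,0.006,-0.006,-0.174,0,0,0,6,0.006,-0.006,-0.178,0,0,0,6,0.006,-0.006,-0.18,0,0,0,6,0.006,-0.006,-0.18,0,0,0,6,0.006,-0.006,-0.18,0,0,0]
}}

```text
clock: 6.45
position: [0.6048, 0.0401, 0.0106]
ee_rot: [0.717, 0.697, 0.0, 0.0]
ft_force: [0.9, 0.1, -0.4]
grip_width: 0.144
grasp_force: 29.6
```

Call:
{"name": "step_arm", "arguments": {
  "commands": [6,0,0,-0.0015,0,0,0,6,0,0,-0.003,0,0,0,6,0,0,-0.004,0,0,0,6,0,0,-0.004,0,0,0,6,0,0,-0.004,0,0,0,6,0,0,-0.004,0,0,0,6,0,0,-0.004,0,0,0,6,0,0,-0.004,0,0,0,6,0,0,-0.004,0,0,0,6,0,0,-0.004,0,0,0]
}}

```text
clock: 7.7
position: [0.6049, 0.0401, 0.0083]
ee_rot: [0.717, 0.697, 0.0, 0.0]
ft_force: [-1.2, 0.0, 5.4]
grip_width: 0.146
grasp_force: 30.0
```

Call:
{"name": "step_arm", "arguments": {
  "commands": [16,0,0,0,0,0,0,22,0,0,0,0,0,0,26,0,0,0,0,0,0,26,0,0,0,0,0,0,26,0,0,0.05,0,0,0,26,0,0,0.15,0,0,0,26,0,0,0.19,0,0,0,50,-0.285,-0.167,0.19,0,0,0.2,50,-0.285,-0.167,0.19,0,0,0.403,50,-0.285,-0.167,0.19,0,0,0.403]
}}

```text
clock: 8.95
position: [0.4496, -0.0512, 0.1223]
ee_rot: [0.506, 0.863, -0.0, -0.0]
ft_force: [-0.3, 0.6, 1.1]
grip_width: 0.581
grasp_force: 0.0
```

Call:
{"name": "step_arm", "arguments": {
  "commands": [50,-0.07,-0.03,0,0,0,0.23,50,-0.07,-0.03,0,0,0,0.23,50,-0.07,-0.03,0,0,0,0.23,50,-0.07,-0.03,0,0,0,0.23,50,-0.07,-0.03,0,0,0,0.23,50,-0.07,-0.03,0,0,0,0.23,50,-0.07,-0.03,0,0,0,0.23,50,-0.07,-0.03,0,0,0,0.23,50,-0.07,-0.03,0,0,0,0.23,50,-0.07,-0.03,0,0,0,0.23]
}}

```text
clock: 10.2
position: [0.4095, -0.0681, 0.1225]
ee_rot: [0.171, 0.985, 0.0, -0.0]
ft_force: [-0.5, 0.1, -1.0]
grip_width: 0.586
grasp_force: 0.0
```

```bash
python3 - <<'E'
from h import *
im,T=wrist("w3")
p=np.linalg.inv(T)@[.4338,-.0601,.008,1]; k=camera_params("wrist")["mtx"]@p[:3]; s=(k[:2]/k[2]).astype(int).tolist(); print(s)
b,a,_,_=valve(im,T,tuple(s),50); print("pinch",b+.020*a)
E
```

```text
pos [ 0.4095 -0.0681  0.1225] yaw 160.32
[335, 218]
n 571 base [ 0.4129 -0.0559] tip [ 0.4561 -0.0657] L mm 44.4 prof [17. 17. 14. 13. 12. 10. 10.  9.] axis yaw -12.7
pinch [ 0.43237006 -0.06032884]
```

View pics/w3.png

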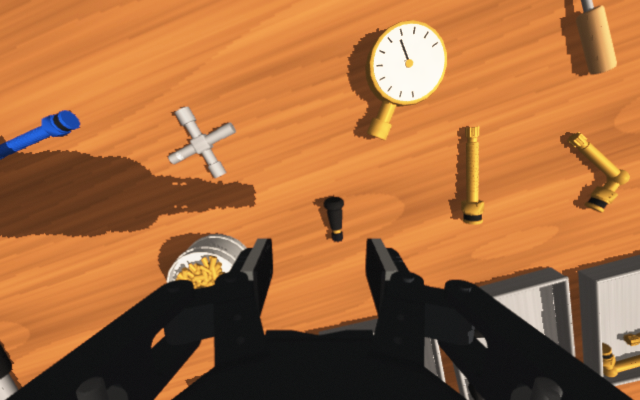

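The valve is between the fingers at (335,218), base up. Tin to the left, straight valve at (472,175).

Call:
{"name": "step_arm", "arguments": {
  "commands": [40,0.038,0.013,-0.05,0,0,0.033,40,0.038,0.013,-0.13,0,0,0.033,40,0.038,0.013,-0.17,0,0,0.033,40,0.038,0.013,-0.1925,0,0,0.033,40,0.038,0.013,-0.1925,0,0,0.033,40,0.038,0.013,-0.1925,0,0,0.033,6,0.038,0.013,-0.1925,0,0,0.033,6,0.038,0.013,-0.1925,0,0,0.033,6,0.038,0.013,-0.1925,0,0,0.033,6,0.038,0.013,-0.1925,0,0,0.033],
  "squeeze": 30
}}

```text
clock: 11.5
position: [0.4328, -0.0605, 0.0075]
ee_rot: [0.12, 0.993, 0.0, 0.0]
ft_force: [-1.4, -1.1, 6.3]
grip_width: 0.142
grasp_force: 28.9
```

Call:
{"name": "step_arm", "arguments": {
  "commands": [6,0,0,0.1,0,0,0,6,0,0,0.187,0,0,-0.06,6,0.29,0.264,0.187,0,0,-0.12,6,0.29,0.264,0.187,0,0,-0.432,6,0.29,0.264,0.187,0,0,-0.432,6,0.29,0.264,0.187,0,0,-0.432,6,0.29,0.264,0.187,0,0,-0.432,6,0.29,0.264,0.187,0,0,-0.432,6,0.29,0.264,0.187,0,0,-0.432,6,0.29,0.264,0.187,0,0,-0.432]
}}

```text
clock: 12.75
position: [0.6061, 0.0981, 0.1189]
ee_rot: [0.716, 0.698, -0.0, -0.0]
ft_force: [-0.3, 0.0, -0.2]
grip_width: 0.145
grasp_force: 28.8
```

Call:
{"name": "step_arm", "arguments": {
  "commands": [6,0,0,-0.08,0,0,0,6,0,0,-0.14,0,0,0,6,0,0,-0.16,0,0,0,6,0,0,-0.17,0,0,0,6,0,0,-0.175,0,0,0,6,0,0,-0.178,0,0,0,6,0,0,-0.18,0,0,0,6,0,0,-0.182,0,0,0,6,0,0,-0.182,0,0,0,6,0,0,-0.182,0,0,0]
}}

```text
clock: 14.0
position: [0.6066, 0.0981, 0.0103]
ee_rot: [0.716, 0.698, 0.0, 0.0]
ft_force: [-0.0, -0.1, 2.8]
grip_width: 0.141
grasp_force: 29.2
```

Call:
{"name": "step_arm", "arguments": {
  "commands": [6,0,0,-0.001,0,0,0,16,0,0,-0.001,0,0,0,22,0,0,-0.001,0,0,0,26,0,0,-0.001,0,0,0,26,0,0,0,0,0,0,26,0,0,0.05,0,0,0,26,0,0,0.15,0,0,0,26,0,0,0.19,0,0,0,50,-0.135,-0.02,0.19,0,0,0.06,50,-0.27,-0.047,0.19,0,0,0.12]
}}

```text
clock: 15.25
position: [0.4818, 0.0775, 0.124]
ee_rot: [0.571, 0.821, 0.0, 0.0]
ft_force: [0.2, 0.6, 1.3]
grip_width: 0.583
grasp_force: 0.0
```

Call:
{"name": "step_arm", "arguments": {
  "commands": [50,-0.1,-0.02,0,0,0,0.31,50,-0.1,-0.02,0,0,0,0.31,50,-0.1,-0.02,0,0,0,0.31,50,-0.1,-0.02,0,0,0,0.31,50,-0.1,-0.02,0,0,0,0.31,50,-0.1,-0.02,0,0,0,0.31,50,-0.1,-0.02,0,0,0,0.31,50,-0.1,-0.02,0,0,0,0.31,50,-0.1,-0.02,0,0,0,0.31,50,-0.1,-0.02,0,0,0,0.31]
}}

```text
clock: 16.5
position: [0.4231, 0.0653, 0.124]
ee_rot: [0.124, 0.992, 0.0, -0.0]
ft_force: [0.2, -0.6, -0.2]
grip_width: 0.582
grasp_force: 0.0
```

```bash
cat >> h.py <<'E'
def px(T,p):
    q=np.linalg.inv(T)@[*p,1]; k=camera_params("wrist")["mtx"]@q[:3]; return tuple((k[:2]/k[2]).astype(int).tolist())
E
python3 - <<'E'
from h import *
im,T=wrist("w4")
s=px(T,(.437,.072,.008)); print(s)
b,a,_,_=valve(im,T,s,75); print("pinch",b+.038*a)
E
```

```text
pos [0.4231 0.0653 0.124 ] yaw 165.77
(329, 209)
n 1122 base [0.4848 0.061 ] tip [0.3941 0.0815] L mm 93.0 prof [15. 17. 14. 10. 10. 10.  9. 11.] axis yaw 167.3
pinch [0.44772077 0.06935289]
```

View pics/w4.png

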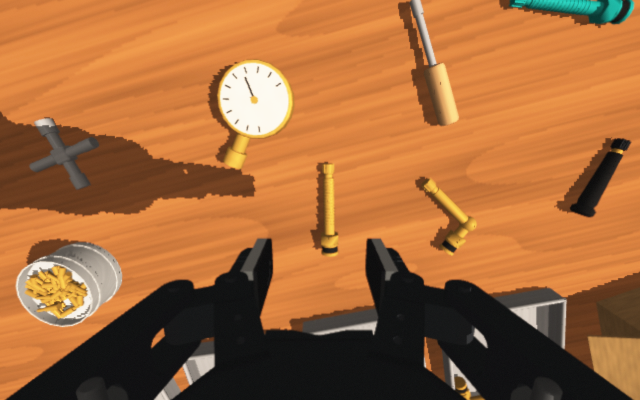

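The straight valve lies between the fingers, foot at (330,255) and tip at (327,165). The bent and long valves are on the right.

Call:
{"name": "step_arm", "arguments": {
  "commands": [40,0.037,0.008,-0.05,0,0,0.008,40,0.037,0.008,-0.13,0,0,0.008,40,0.037,0.008,-0.17,0,0,0.008,40,0.037,0.008,-0.194,0,0,0.008,40,0.037,0.008,-0.194,0,0,0.008,40,0.037,0.008,-0.194,0,0,0.008,3,0.037,0.008,-0.194,0,0,0.008,3,0.037,0.008,-0.194,0,0,0.008,3,0.037,0.008,-0.194,0,0,0.008,3,0.037,0.008,-0.194,0,0,0.008],
  "squeeze": 50
}}

```text
clock: 17.8
position: [0.4459, 0.07, 0.0085]
ee_rot: [0.111, 0.994, 0.0, 0.0]
ft_force: [-1.4, -0.1, 8.0]
grip_width: 0.071
grasp_force: 49.2
```

Only 6 mm of opening with an upward force means the tips catch just the top of the stem. I'll reopen and regrip lower.

Call:
{"name": "step_arm", "arguments": {
  "commands": [25,0,0,0,0,0,0,25,0,0,0,0,0,0,25,0,0,-0.004,0,0,0,25,0,0,-0.009,0,0,0,25,0,0,-0.009,0,0,0,3,0,0,-0.009,0,0,0,3,0,0,-0.009,0,0,0,3,0,0,-0.009,0,0,0,3,0,0,-0.009,0,0,0,3,0,0,-0.009,0,0,0],
  "squeeze": 50
}}

```text
clock: 19.05
position: [0.4453, 0.0701, 0.0023]
ee_rot: [0.111, 0.994, 0.0, -0.0]
ft_force: [0.7, 0.0, 0.5]
grip_width: 0.089
grasp_force: 48.8
```

Call:
{"name": "step_arm", "arguments": {
  "commands": [3,0,0,0.1,0,0,0,3,0,0,0.19,0,0,-0.06,3,0.267,-0.235,0.196,0,0,-0.12,3,0.267,-0.235,0.196,0,0,-0.453,3,0.267,-0.235,0.196,0,0,-0.453,3,0.267,-0.235,0.196,0,0,-0.453,3,0.267,-0.235,0.196,0,0,-0.453,3,0.267,-0.235,0.196,0,0,-0.453,3,0.267,-0.235,0.196,0,0,-0.453,3,0.267,-0.235,0.196,0,0,-0.453]
}}

```text
clock: 20.3
position: [0.6053, -0.0709, 0.1195]
ee_rot: [0.733, 0.68, -0.0, -0.0]
ft_force: [-0.3, 0.5, 0.1]
grip_width: 0.089
grasp_force: 49.0
```

```bash
python3 - <<'E'
from h import *
im,T=wrist("w5")
E
```

```text
pos [ 0.6053 -0.0709  0.1195] yaw 85.76
```

View pics/w5.png

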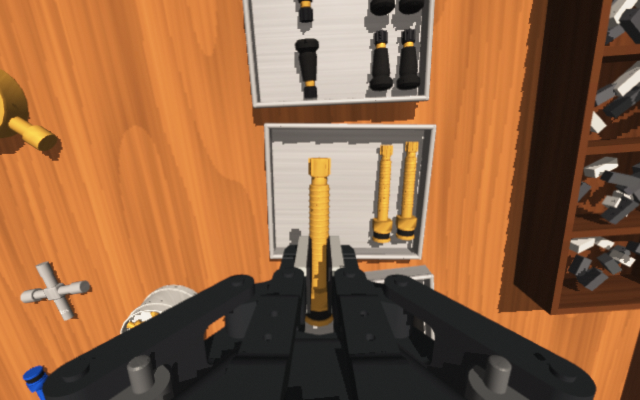

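The straight valve is held over its tray, tip at (319,165). Rim corners are at (265,125), (435,126), (422,258) and (271,258). The short ones lie in their tray above.

```bash
python3 - <<'E'
from h import *
im=cv2.imread("pics/w5.png");T=np.load("pics/w5.npz")["T"]
tray([(265,125),(435,126),(422,258),(271,258)],T)
print("short in tray"); valve(im,T,(308,70),32,.0105)
print("stock straight"); valve(im,T,(382,195),0+55,.0105) if 0 else print(onz("wrist",[(386,148),(381,240)],.0105,T))
E
```

```text
tray c [ 0.631  -0.0675] sides [140.  119.7 141.5 120.4] edge yaws [np.float32(-4.6), np.float32(-3.8), np.float32(-4.3), np.float32(-4.5)]
short in tray
n 898 base [0.6045 0.0612] tip [0.6043 0.0173] L mm 43.9 prof [17. 17. 13. 12. 12. 11.  9. 10.] axis yaw -90.3
stock straight
[[ 0.6667674  -0.02923983  0.0105    ]
 [ 0.66099024 -0.11581301  0.0105    ]]
```

Call:
{"name": "step_arm", "arguments": {
  "commands": [3,0,0,-0.08,0,0,0,3,0,0,-0.14,0,0,0,3,0,0,-0.165,0,0,0,3,0,0,-0.178,0,0,0,3,0,0,-0.184,0,0,0,3,0,0,-0.187,0,0,0,3,0,0,-0.189,0,0,0,3,0,0,-0.191,0,0,0,3,0,0,-0.191,0,0,0,3,0,0,-0.191,0,0,0]
}}

```text
clock: 21.6
position: [0.6055, -0.071, 0.0053]
ee_rot: [0.733, 0.68, 0.0, 0.0]
ft_force: [-0.3, -0.6, -1.2]
grip_width: 0.087
grasp_force: 49.0
```

Call:
{"name": "step_arm", "arguments": {
  "commands": [3,0,0,-0.001,0,0,0,3,0,0,-0.0018,0,0,0,3,0,0,-0.0018,0,0,0,14,0,0,-0.0018,0,0,0,20,0,0,-0.0018,0,0,0,24,0,0,-0.0018,0,0,0,24,0,0,-0.0018,0,0,0,24,0,0,0.05,0,0,0,24,0,0,0.15,0,0,0,24,0,0,0.2,0,0,0]
}}

```text
clock: 22.85
position: [0.6066, -0.0709, 0.1285]
ee_rot: [0.733, 0.68, 0.001, 0.001]
ft_force: [0.7, -0.1, 0.6]
grip_width: 0.282
grasp_force: 0.0
```

Call:
{"name": "step_arm", "arguments": {
  "commands": [50,-0.233,0.435,0,0,0,-0.277,50,-0.233,0.435,0,0,0,-0.277,50,-0.233,0.435,0,0,0,-0.277,50,-0.233,0.435,0,0,0,-0.277,50,-0.233,0.435,0,0,0,-0.277,50,-0.233,0.435,0,0,0,-0.277,50,-0.233,0.435,0,0,0,-0.277,50,-0.233,0.435,0,0,0,-0.277,50,-0.233,0.435,0,0,0,-0.277,50,-0.233,0.435,0,0,0,-0.277]
}}

```text
clock: 24.1
position: [0.4659, 0.1895, 0.1252]
ee_rot: [0.952, 0.307, 0.0, 0.0]
ft_force: [-0.1, -0.3, -0.7]
grip_width: 0.585
grasp_force: 0.0
```

```bash
python3 - <<'E'
from h import *
im,T=wrist("w6")
E
```

```text
pos [0.4659 0.1895 0.1252] yaw 35.79
```

View pics/w6.png

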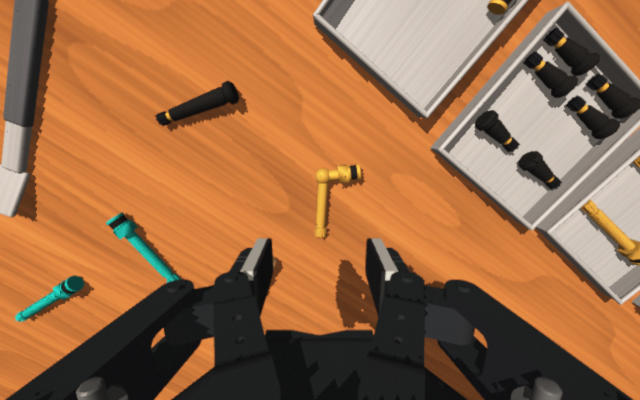

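The bent valve's elbow is at (322,176), its tip at (320,238) and its foot to the right at (358,172). The long valve runs from base (232,92) to tip (160,120). Both shorts lie in line with their stock.

```bash
python3 - <<'E'
from h import *
im=cv2.imread("pics/w6.png");T=np.load("pics/w6.npz")["T"]
print("leg");b,a,P,c=valve(im,T,(320,214),24,.007)
_,_,P,_=valve(im,T,(335,200),60,.007)
ax=P[:0]; d=-np.array([np.cos(np.radians(36)),np.sin(np.radians(36))]); s=P@d
print("tip", P[np.argmax(s)], "s range mm",np.ptp(s)*1e3)
print("elbow,tip",onz("wrist",[(322,176),(320.5,238)],.007,T).round(4))
print("long");b,a,_,_=valve(im,T,(198,105),48); print("pinch",b+.03*a)
E
```

```text
leg
n 462 base [0.4322 0.1649] tip [0.472  0.1911] L mm 47.6 prof [10. 10.  9.  9.  9.  9.  9.  9.] axis yaw 33.4
n 1165 base [0.5086 0.1913] tip [0.4298 0.1741] L mm 80.7 prof [23. 40. 26. 12. 12. 12. 14. 12.] axis yaw -167.7
tip [0.43415428 0.16220909] s range mm 72.02346428991075
elbow,tip [[0.483  0.1988 0.007 ]
 [0.4319 0.1636 0.007 ]]
long
n 1311 base [0.5005 0.302 ] tip [0.4387 0.3453] L mm 75.4 prof [18. 14. 14. 13. 12. 11. 10. 10.] axis yaw 145.0
pinch [0.47593852 0.3192154 ]
```

Call:
{"name": "step_arm", "arguments": {
  "commands": [30,-0.001,-0.004,-0.05,0,0,-0.01,30,-0.001,-0.004,-0.13,0,0,-0.01,30,-0.001,-0.004,-0.17,0,0,-0.01,30,-0.001,-0.004,-0.195,0,0,-0.01,30,-0.001,-0.004,-0.204,0,0,-0.01,30,-0.001,-0.004,-0.204,0,0,-0.01,3,-0.001,-0.004,-0.204,0,0,-0.01,3,-0.001,-0.004,-0.204,0,0,-0.01,3,-0.001,-0.004,-0.204,0,0,-0.01,3,-0.001,-0.004,-0.204,0,0,-0.01],
  "squeeze": 60
}}

```text
clock: 25.4
position: [0.4658, 0.1879, 0.0037]
ee_rot: [0.956, 0.293, 0.001, 0.0]
ft_force: [-1.6, 0.1, 5.9]
grip_width: 0.08
grasp_force: 59.0
```

Call:
{"name": "step_arm", "arguments": {
  "commands": [22,0,0,0,0,0,0,22,0,0,0,0,0,0,22,0,0,-0.002,0,0,0,22,0,0,-0.004,0,0,0,22,0,0,-0.004,0,0,0,3,0,0,-0.004,0,0,0,3,0,0,-0.004,0,0,0,3,0,0,-0.004,0,0,0,3,0,0,-0.004,0,0,0,3,0,0,-0.004,0,0,0],
  "squeeze": 60
}}

```text
clock: 26.65
position: [0.4652, 0.1878, 0.0006]
ee_rot: [0.956, 0.293, 0.0, 0.0]
ft_force: [-0.8, 0.7, 3.6]
grip_width: 0.082
grasp_force: 60.1
```

Call:
{"name": "step_arm", "arguments": {
  "commands": [3,0,0,0.1,0,0,0,3,0,0,0.199,0,0,0,3,0.258,0.055,0.199,0,0,0.294,3,0.258,0.055,0.199,0,0,0.294,3,0.258,0.055,0.199,0,0,0.294,3,0.258,0.055,0.199,0,0,0.294,3,0.258,0.055,0.199,0,0,0.294,3,0.258,0.055,0.199,0,0,0.294,3,0.258,0.055,0.199,0,0,0.294,3,0.258,0.055,0.199,0,0,0.294]
}}

```text
clock: 27.9
position: [0.6198, 0.2206, 0.1198]
ee_rot: [0.726, 0.687, 0.0, 0.0]
ft_force: [-0.3, -0.7, -0.4]
grip_width: 0.078
grasp_force: 58.8
```

```bash
python3 - <<'E'
from h import *
im,T=wrist("w7")
E
```

```text
pos [0.6198 0.2206 0.1198] yaw 86.84
```

View pics/w7.png

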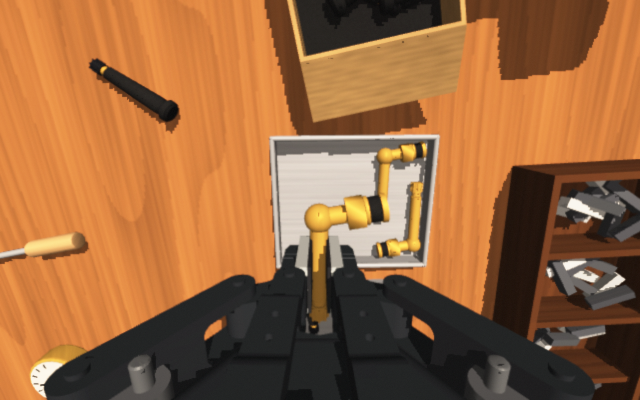

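The bent valve is held level over its tray, elbow (317,217) and foot end (385,208). Rim corners are at (271,137), (438,136), (426,266) and (275,266). The stock starts at column 378.

```bash
python3 - <<'E'
from h import *
im=cv2.imread("pics/w7.png");T=np.load("pics/w7.npz")["T"]
tray([(271,137),(438,136),(426,266),(275,266)],T)
print("stock leg",onz("wrist",[(383,190),(388,220)],.0095,T).round(4))
for z in (.11,.12,.13,.14): print(z,onz("wrist",[(317,217),(386,208)],z,T).round(4).tolist())
b,a,_,_=valve(im,T,(135,90),58); print("long pinch",b+.03*a)
E
```

```text
tray c [0.649  0.2156] sides [139.1 120.2 142.9 119.2] edge yaws [np.float32(-2.9), np.float32(-2.2), np.float32(-3.3), np.float32(-4.0)]
stock leg [[0.6784 0.2255 0.0095]
 [0.6832 0.1961 0.0095]]
0.11 [[0.6192, 0.2372, 0.11], [0.6581, 0.2403, 0.11]]
0.12 [[0.6194, 0.2406, 0.12], [0.6558, 0.2435, 0.12]]
0.13 [[0.6197, 0.244, 0.13], [0.6535, 0.2467, 0.13]]
0.14 [[0.6199, 0.2474, 0.14], [0.6512, 0.2499, 0.14]]
n 1441 base [0.5008 0.3007] tip [0.4387 0.3466] L mm 77.2 prof [18. 17. 14. 13. 12. 11. 10. 10.] axis yaw 143.5
long pinch [0.47670877 0.31852837]
```

Call:
{"name": "step_arm", "arguments": {
  "commands": [3,-0.004,0,-0.08,0,0,0,3,-0.004,0,-0.14,0,0,0,3,-0.004,0,-0.165,0,0,0,3,-0.004,0,-0.178,0,0,0,3,-0.004,0,-0.184,0,0,0,3,-0.004,0,-0.187,0,0,0,3,-0.004,0,-0.189,0,0,0,3,-0.004,0,-0.191,0,0,0,3,-0.004,0,-0.1925,0,0,0,3,-0.004,0,-0.1925,0,0,0]
}}

```text
clock: 29.2
position: [0.6175, 0.2206, 0.0043]
ee_rot: [0.726, 0.688, 0.0, -0.0]
ft_force: [-0.0, 0.1, -0.4]
grip_width: 0.08
grasp_force: 58.9
```

Call:
{"name": "step_arm", "arguments": {
  "commands": [3,0,0,-0.001,0,0,0,3,0,0,-0.002,0,0,0,3,0,0,-0.002,0,0,0,3,0,0,-0.002,0,0,0,3,0,0,-0.002,0,0,0,3,0,0,-0.002,0,0,0,3,0,0,-0.002,0,0,0,3,0,0,-0.002,0,0,0,3,0,0,-0.002,0,0,0,3,0,0,-0.002,0,0,0]
}}

```text
clock: 30.45
position: [0.6175, 0.2207, 0.0032]
ee_rot: [0.726, 0.688, 0.0, 0.0]
ft_force: [-1.2, -1.0, 2.7]
grip_width: 0.079
grasp_force: 60.0
```

Call:
{"name": "step_arm", "arguments": {
  "commands": [10,0,0,0,0,0,0,16,0,0,0,0,0,0,22,0,0,0,0,0,0,22,0,0,0,0,0,0,22,0,0,0.03,0,0,0,22,0,0,0.13,0,0,0,22,0,0,0.2,0,0,0,50,-0.05,0.04,0.2,0,0,0.05,50,-0.14,0.1,0.2,0,0,0.1,50,-0.235,0.164,0.2,0,0,0.16]
}}

```text
clock: 31.7
position: [0.4824, 0.3153, 0.1246]
ee_rot: [0.53, 0.848, 0.001, 0.001]
ft_force: [-0.4, 1.0, 0.3]
grip_width: 0.588
grasp_force: 0.0
```

Call:
{"name": "step_arm", "arguments": {
  "commands": [50,-0.07,0.035,0,0,0,0.17,50,-0.07,0.035,0,0,0,0.17,50,-0.07,0.035,0,0,0,0.17,50,-0.07,0.035,0,0,0,0.17,50,-0.07,0.035,0,0,0,0.17,50,-0.07,0.035,0,0,0,0.17,50,-0.07,0.035,0,0,0,0.17,50,-0.07,0.035,0,0,0,0.17,50,-0.07,0.035,0,0,0,0.17,50,-0.07,0.035,0,0,0,0.17]
}}

```text
clock: 32.95
position: [0.4416, 0.3352, 0.1231]
ee_rot: [0.29, 0.957, 0.0, -0.0]
ft_force: [-0.2, -0.4, -0.1]
grip_width: 0.583
grasp_force: 0.0
```

```bash
python3 - <<'E'
from h import *
im,T=wrist("w8")
s=px(T,(.47,.323,.008)); print(s)
b,a,_,_=valve(im,T,s,62); print("pinch",b+.03*a)
E
```

```text
pos [0.4416 0.3352 0.1231] yaw 146.3
(324, 227)
n 936 base [0.5016 0.3005] tip [0.4384 0.3453] L mm 77.5 prof [17. 14. 13. 12. 11. 10. 10. 10.] axis yaw 144.6
pinch [0.47712978 0.31786543]
```

View pics/w8.png

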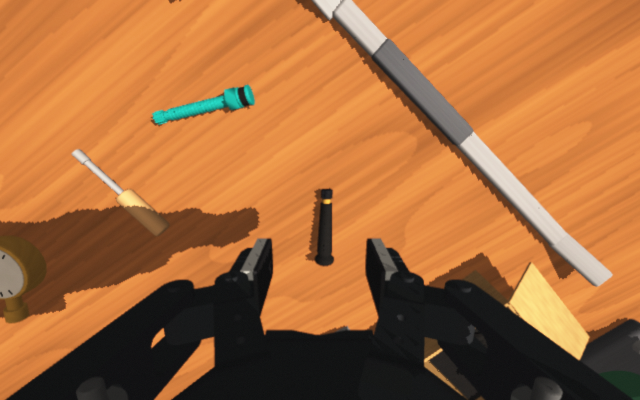

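The long valve lies between the fingers, base (324,262) and tip (326,192); path clear.

Call:
{"name": "step_arm", "arguments": {
  "commands": [40,0.058,-0.028,-0.02,0,0,-0.009,40,0.058,-0.028,-0.12,0,0,-0.009,40,0.058,-0.028,-0.17,0,0,-0.009,40,0.058,-0.028,-0.19,0,0,-0.009,40,0.058,-0.028,-0.201,0,0,-0.009,40,0.058,-0.028,-0.201,0,0,-0.009,6,0.058,-0.028,-0.201,0,0,-0.009,6,0.058,-0.028,-0.201,0,0,-0.009,6,0.058,-0.028,-0.201,0,0,-0.009,6,0.058,-0.028,-0.201,0,0,-0.009],
  "squeeze": 30
}}

```text
clock: 34.25
position: [0.477, 0.3188, 0.0033]
ee_rot: [0.303, 0.953, 0.001, 0.0]
ft_force: [0.1, -0.7, 6.9]
grip_width: 0.146
grasp_force: 30.3
```

Call:
{"name": "step_arm", "arguments": {
  "commands": [6,0,0,0.1,0,0,0,6,0,0,0.197,0,0,0,6,0.2,-0.1,0.197,0,0,-0.06,6,0.2325,-0.903,0.197,0,0,-0.286,6,0.2325,-0.903,0.197,0,0,-0.286,6,0.2325,-0.903,0.197,0,0,-0.286,6,0.2325,-0.903,0.197,0,0,-0.286,6,0.2325,-0.903,0.197,0,0,-0.286,6,0.2325,-0.903,0.197,0,0,-0.286,6,0.2325,-0.903,0.197,0,0,-0.286]
}}

```text
clock: 35.5
position: [0.6025, -0.1433, 0.1207]
ee_rot: [0.687, 0.727, 0.0, -0.0]
ft_force: [0.6, 0.8, 0.5]
grip_width: 0.148
grasp_force: 29.8
```

Call:
{"name": "step_arm", "arguments": {
  "commands": [6,0.023,-0.12,0,0,0,0,6,0.023,-0.12,0,0,0,0,6,0.023,-0.12,0,0,0,0,6,0.023,-0.12,0,0,0,0,6,0.023,-0.12,0,0,0,0,6,0.023,-0.12,0,0,0,0,6,0.023,-0.12,0,0,0,0,6,0.023,-0.12,0,0,0,0,6,0.023,-0.12,0,0,0,0,6,0.023,-0.12,0,0,0,0]
}}

```text
clock: 36.75
position: [0.6164, -0.2134, 0.1207]
ee_rot: [0.687, 0.727, 0.0, -0.0]
ft_force: [-0.6, -0.6, -1.2]
grip_width: 0.144
grasp_force: 29.8
```

```bash
python3 - <<'E'
from h import *
im,T=wrist("w9")
E
```

```text
pos [ 0.6164 -0.2134  0.1207] yaw 93.21
```

View pics/w9.png

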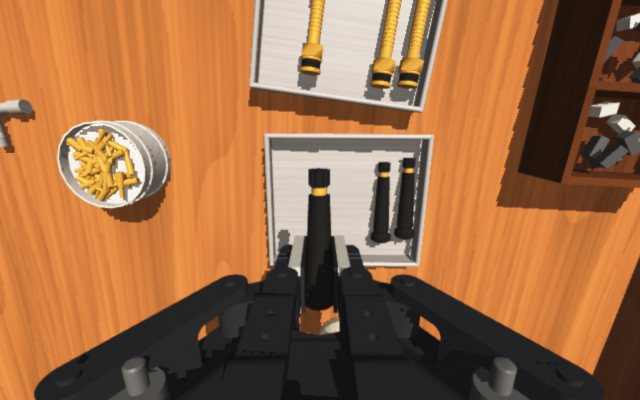

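The long valve is held over its tray, tip at (319,172). Rim corners are at (265,134), (433,136), (419,265) and (271,265). The straight valve lies parallel with its stock above.

```bash
python3 - <<'E'
from h import *
T=np.load("pics/w9.npz")["T"]
tray([(265,134),(433,136),(419,265),(271,265)],T)
print(onz("wrist",[(437,123),(384,165),(379,240)],.0105,T))
E
```

```text
tray c [ 0.6412 -0.2144] sides [140.3 119.5 140.4 121. ] edge yaws [np.float32(2.5), np.float32(3.0), np.float32(3.1), np.float32(2.9)]
[[ 0.71358569 -0.14058277  0.0105    ]
 [ 0.67230178 -0.17909809  0.0105    ]
 [ 0.67592533 -0.25122404  0.0105    ]]
```

Call:
{"name": "step_arm", "arguments": {
  "commands": [6,0,-0.014,-0.08,0,0,0,6,0,-0.014,-0.14,0,0,0,6,0,-0.014,-0.165,0,0,0,6,0,-0.014,-0.178,0,0,0,6,0,-0.014,-0.184,0,0,0,6,0,-0.014,-0.187,0,0,0,6,0,-0.014,-0.189,0,0,0,6,0,-0.014,-0.191,0,0,0,6,0,-0.014,-0.191,0,0,0,6,0,-0.014,-0.191,0,0,0]
}}

```text
clock: 38.05
position: [0.6165, -0.2218, 0.0063]
ee_rot: [0.687, 0.727, 0.0, 0.0]
ft_force: [-0.2, -0.6, -0.0]
grip_width: 0.143
grasp_force: 29.8
```

Call:
{"name": "step_arm", "arguments": {
  "commands": [6,0,0,-0.001,0,0,0,6,0,0,-0.0025,0,0,0,6,0,0,-0.0025,0,0,0,6,0,0,-0.0025,0,0,0,6,0,0,-0.0025,0,0,0,6,0,0,-0.0025,0,0,0,6,0,0,-0.0025,0,0,0,6,0,0,-0.0025,0,0,0,6,0,0,-0.0025,0,0,0,6,0,0,-0.0025,0,0,0]
}}

```text
clock: 39.3
position: [0.6166, -0.2218, 0.0058]
ee_rot: [0.687, 0.727, 0.0, 0.0]
ft_force: [-3.9, 1.1, 10.3]
grip_width: 0.145
grasp_force: 30.7
```

Contact. Release, lift, and retract clear for a final check.

Call:
{"name": "step_arm", "arguments": {
  "commands": [14,0,0,0.001,0,0,0,18,0,0,0.001,0,0,0,24,0,0,0.001,0,0,0,26,0,0,0.001,0,0,0,26,0,0,0.04,0,0,0,26,0,0,0.14,0,0,0,26,0,0,0.24,0,0,0,26,0,0,0.3,0,0,0,26,-0.15,0,0.35,0,0,0,26,-0.25,0,0.35,0,0,0]
}}

```text
clock: 40.55
position: [0.4944, -0.2216, 0.2123]
ee_rot: [0.687, 0.727, 0.001, 0.001]
ft_force: [-2.1, -1.1, 1.5]
grip_width: 0.303
grasp_force: 0.0
```

Call:
{"name": "step_arm", "arguments": {
  "commands": [26,-0.15,-0.2,0,0,0,0,26,-0.15,-0.3,0,0,0,0,26,-0.15,-0.3,0,0,0,0,26,-0.15,-0.3,0,0,0,0,26,-0.15,-0.3,0,0,0,0,26,-0.15,-0.3,0,0,0,0,26,-0.15,-0.3,0,0,0,0,26,-0.15,-0.3,0,0,0,0,26,-0.15,-0.3,0,0,0,0,26,-0.15,-0.3,0,0,0,0]
}}

```text
clock: 41.8
position: [0.4051, -0.4017, 0.2114]
ee_rot: [0.687, 0.727, 0.0, 0.0]
ft_force: [0.5, -0.4, 0.1]
grip_width: 0.304
grasp_force: 0.0
```

```bash
python3 - <<'E'
from h import *
im=camera("top")[:,:,::-1]; c=im[90:225,180:470]; a=cv2.resize(c,None,fx=2.7,fy=2.7,interpolation=cv2.INTER_CUBIC)
cv2.imwrite("pics/final.png",a)
E
```

```text
(no output)
```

View pics/final.png

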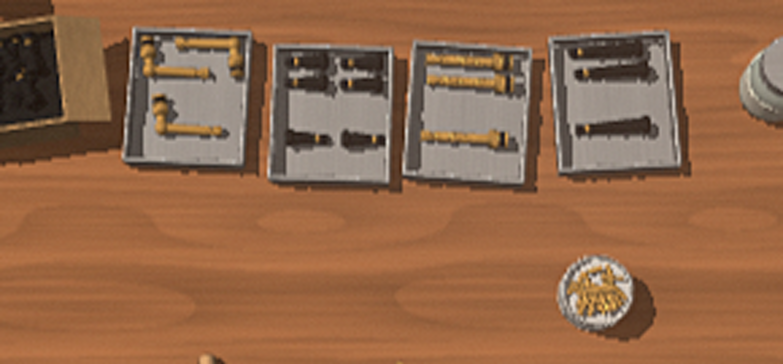

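All five valves lie flat in the right trays, in line with the stock, and the tin is unmoved at (596,292).

```bash
python3 -c "
from workcell import *
print(hand_in())"
```

```text
the job is handed in; nothing more can be done
None
```

I sorted all five valves into their matching trays, flat on the free floor and in line with the stock. The tin stayed where it was, and I handed the job in at about 42 s of the 109 s allowed; no verdict came back.

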